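# Roll the filling tin to the stripe

## Robot

A 6-joint arm with a two-finger parallel gripper is mounted at the origin on the work surface. World frame = base frame: x ahead of the robot, y to its left, z up, the work surface at z = 0. Lengths are in m, angles in rad, forces in N, time in s.
With the tool pointing down it reaches from about 0.35 to 0.875 m from the base axis. Payload 4.2 kg.
Tool frame: the origin (TCP) lies on the centre line of the jaws, within the pads' length; the fingertips stand 25 mm ahead of it and the grasp point (between the pads) lies 6 mm ahead of it (arm.tcp_to_tips is the distance from the TCP to the fingertips, in m); z points along the fingers, x is the direction in which the jaws open and shut, and the axes are right-handed (so a half turn about z gives the same grasp; the last joint's range is limited). The gripper opens to 87 mm and grips with 3 to 60 N. Pads are 19 mm wide; open, the fingers measure 117 mm over their backs; the gripper's body (75 mm by 190 mm) begins 51 mm behind the grasp point.
Start: joints at [-0.981, 0.385, 0.008, 0, -1.194, -0.259], TCP at [0.203, -0.591, 0.248] pointing down, gripper open.
Joint ranges: [-3.14, 3.14], [-1.21, 2.06], [-1.07, 1.41], [-3.16, 2.05], [-2.99, -0.16], [-3.1, 3.1]. Speed limits (rad/s): [2.79, 2.79, 3.14, 3.14, 3.14, 3.14].

## Interface

Orientations are given as [roll, pitch, yaw] about the fixed x, y, z axes, in that order (R = Rz(yaw) Ry(pitch) Rx(roll)).
In Python, from rig import arm gives the robot as it stands. The module is installed in compiled form; this text tells all that it offers.
- The arm moves only by the tool carry_out, never from a script. Its argument "plan" is text: rows parted by semicolons, each of 4 numbers parted by spaces: the shift along the tool's x, y, z in mm, then the turn about the tool's z in degrees. In form: x y z twist; .... A call has 1 to 20 rows; each row is the pose to reach, as a shift and turn from the pose commanded when the call began, along the tool's axes at that moment; what a row does not reach only later rows make up. A row lasts 1/10 s, in which the tool goes at most 50 mm and 8.59 degrees, less where a joint would pass 70% of its speed; a pose out of reach is approached as far as the arm can. A call with a gripper value outside its range is refused whole. "grip" is the finger opening in mm, from 0 to 87, set as the call begins (left out, the last holds). The fingers move at their own pace and stop on an object; the grip force is fixed at half the most. Time passes only in rows, so rows that repeat a pose let the fingers close. It gives the time, the measured TCP pose, the force and the opening at its end, in the units of the state.
- arm.read_state(): the state, without advancing time (a new reading comes with each control period).
- arm.read_camera(name): name is "scene" or "top" or "wrist"; returns a dict with "img" (420x560x3 uint8, red, green, blue), "fx", "fy", "cx", "cy" (pixels), "k1" (the pictures are not rectified: a ray, as slopes to the right and down, at radius r is drawn at 1 + k1 r^2 times it, then the intrinsics apply), "T" (4x4, takes a point from camera to world coordinates); the wrist camera has in their place "T_tool_cam" (4x4, takes a point from camera to tool coordinates, whose origin is the TCP and whose axes are the tool frame's). Camera axes: x right, y up, looking along -z (the intrinsics and any distortion apply to the point x, -y, -z); pixel columns grow to the right and rows downward; lengths in m; the calibration is good to about 2 mm. A picture is of the moment at which its call begins: read the wrist's pose just before it. There is no depth.
- arm.job_done(): hands the job in, once; it reports no verdict.
The state is a dict: "time": time; "joint_positions": joint angles; "dq": joint speeds; "joint_efforts": joint torques, N m; "position": TCP position; "ee_rot": TCP orientation; "force": force on the tool from outside, world axes, zero at the start; "torque": the same for the moment, N m; "gripper_width": opening from 0.0 (shut) to 1.0 (fully open).
Only numpy, scipy, OpenCV 4.12 (cv2) and the standard library are available. Lean on these libraries where they do the work, as an engineer would, in place of code of your own. Each camera call takes 0.05 s, during which the arm holds its last target.

## Task

Get the red tin of filling ready at its place in the tray: with the fingertips on its top, roll it along the tray until its middle lies over the yellow stripe and it has come to rest there, then take the hand away. Only push on the top of the tin; do not reach down beside it, grasp it or lift it, and leave the other things on the table where they are.

Things in the scene. Friction and masses are not known exactly. Their poses are not given: they have to be found in the camera images.
- tin: the red tin with steel ends, lying in the tray: a cylinder 74 mm in diameter, 110 mm long, 0.3 to 0.6 kg. Origin at its centre, 41 mm above the table; its top stays at 78 mm. Its x axis is the cylinder's axis, across the tray; y and z turn as it rolls. It rolls without slipping and, let go, slows at about 0.3 m/s2. A fingertip pressed on the top goes twice as far as the tin: use several strokes.
- tray: fixed low tray, steel walls, flat dark rubber floor; outside 132 mm wide (its x) and 400 mm long (its y, along which the tin rolls). Origin at the centre of its underside, on the table; floor 4 mm and wall tops 24 mm above the table, walls 5 mm thick. The tin has 6 mm of room at each end. Its place and angle vary.
- stripe: yellow stripe straight across the tray, 24 mm wide, painted on the floor, over both long walls and 19 mm onto the table beside them, so its ends show under the tin. Fixed. Origin at its middle, at table height; its y axis runs along the tray, parallel to the tray's y. It lies 100 to 180 mm from the tin's start, to either side.
- timer: kitchen timer, white and teal slab 55 x 75 x 22 mm, lying on the table on the tray's far side (bystander)
- chock: dark wooden block 50 x 110 x 40 mm high, on the table on the tray's far side (bystander)
- oil_bottle: yellow oil bottle with red cap, 54 mm wide, 160 mm tall, standing (bystander)
- spare_tin: blue tin standing upright, 74 mm wide, 110 mm tall; not the one to roll (bystander)
- spatula: spatula lying flat (bystander)
- cup: blue plastic cup, 72 mm wide, 85 mm tall, standing (bystander)
- brush: brush lying flat (bystander)
Mind the look-alikes: they are no part of the job. Leave any purple or turquoise look-alike of the tin alone.

How it is judged:
By the outcome, as a careful person would: the job done as asked, in the order asked, and still so for the second after the job is handed in, with the robot touching nothing.
It also fails if it takes over 58 s, if anything falls off the work surface, if the arm or the gripper's body presses on something with over 40 N, if the wrist force passes 120 N, or if a joint passes its speed limit or range.

## Working session

There is one attempt and no reset: what is moved stays moved. The work goes in short steps, Python scripts to look and compute and a tool call to move; the robot and the scene stay as the last step left them, time stands still between calls to the robot, and variables do not carry over. Pictures are saved under pics/ and viewed, and the job is handed in when it is done.

Besides the shell and the picture viewer there is one more tool, called after "Request:" as a command line: name --argument value ..., lists and objects as JSON in quotes. carry_out: Moves the arm, as the interface text tells. Its arguments: {"type":"object","properties":{"plan":{"type":"string"},"grip":{"type":"number"}},"required":["plan"]}

```bash
mkdir -p pics
cat > h.py <<'E'
import numpy as np, cv2
from rig import arm
def und(c,uv):
    d=np.array([(uv[0]-c["cx"])/c["fx"],(uv[1]-c["cy"])/c["fy"]]);s=d.copy()
    for _ in range(20): s=d/(1+c["k1"]*(s@s))
    return s
def cast(c,uv,z,T=None):
    T=c["T"] if T is None else T
    T=np.array(T); s=und(c,uv)
    r=T[:3,:3]@np.array([s[0],-s[1],-1.]);o=T[:3,3]
    return o+r*(z-o[2])/r[2]
def proj(c,p,T=None):
    T=np.array(c["T"] if T is None else T)
    q=T[:3,:3].T@(np.array(p)-T[:3,3]); s=np.array([q[0],-q[1]])/-q[2]
    s=s*(1+c["k1"]*(s@s)); return np.array([c["cx"]+c["fx"]*s[0],c["cy"]+c["fy"]*s[1]])
E
python3 - <<'E'
from h import *
s=arm.read_state();print(s)
for n in ["scene","top","wrist"]:
    c=arm.read_camera(n);cv2.imwrite(f"pics/{n}0.png",c["img"][...,::-1]);print(n,{k:v for k,v in c.items() if k!="img"})
E
```

```text
{'time': 0.0, 'joint_positions': array([-9.81403541e-01,  3.85547878e-01,  6.64361474e-03, -5.16577209e-04,
       -1.19396593e+00, -2.58568997e-01]), 'dq': array([-0.00153903, -0.00031542,  0.00149033, -0.00170302,  0.00132654,
        0.00048564]), 'joint_efforts': array([-2.32999926e-03, -3.90669751e+01,  1.87406784e+01,  4.21986759e+00,
        1.10488528e-02, -2.11408692e-04]), 'position': array([ 0.20284898, -0.59059997,  0.24646912]), 'ee_rot': array([-3.14152634e+00, -2.12768743e-03,  1.90142946e+00]), 'force': array([0.10949296, 0.71968563, 0.98871116]), 'torque': array([-0.03643865,  0.03779395,  0.00119921]), 'gripper_width': 0.9988563766052507}
scene {'fx': 390.3408509719954, 'fy': 390.3408509719954, 'cx': 275.67564294096604, 'cy': 204.5515318357804, 'k1': -0.09627749315973451, 'T': array([[-0.28740195, -0.57808086,  0.76369015,  1.24329568],
       [ 0.95777409, -0.16654305,  0.2343762 ,  0.24713859],
       [-0.00830111,  0.79880281,  0.60153566,  0.63403778],
       [ 0.        ,  0.        ,  0.        ,  1.        ]])}
top {'fx': 418.6462303970618, 'fy': 418.6462303970618, 'cx': 281.94035050246947, 'cy': 209.4829290326675, 'k1': -0.07000699596964169, 'T': array([[ 0.0242417 ,  0.97855357, -0.20456111,  0.3226968 ],
       [-0.99969434,  0.02273467, -0.00971442,  0.01037059],
       [-0.00485545,  0.20473408,  0.97880559,  0.97727643],
       [ 0.        ,  0.        ,  0.        ,  1.        ]])}
wrist {'fx': 366.09527825136934, 'fy': 366.09527825136934, 'cx': 278.0162625859296, 'cy': 207.8914576839271, 'k1': -0.09224988205175923, 'T_tool_cam': array([[ 9.99999394e-01, -7.64616495e-04, -7.92684271e-04,
         1.27613360e-04],
       [-9.49981269e-04, -9.62987028e-01, -2.69546066e-01,
        -7.42094803e-02],
       [-5.57245302e-04,  2.69546656e-01, -9.62987170e-01,
        -1.37525843e-01],
       [ 0.00000000e+00,  0.00000000e+00,  0.00000000e+00,
         1.00000000e+00]])}
```

View pics/scene0.png

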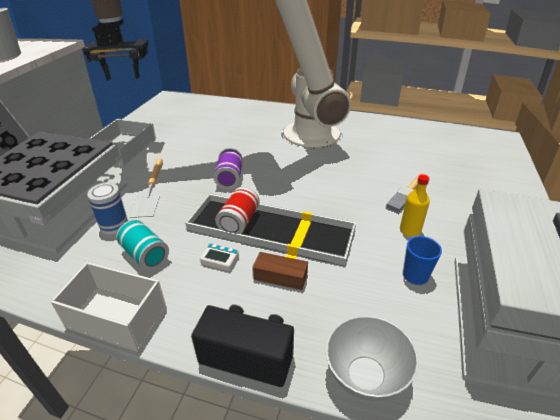

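View pics/top0.png

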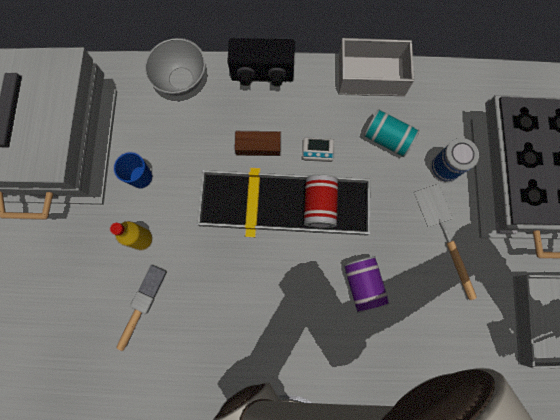

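View pics/wrist0.png

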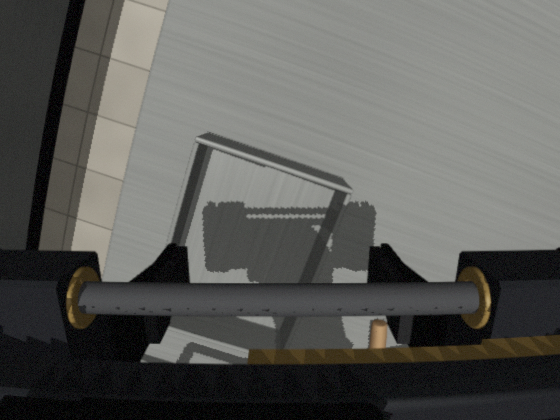

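In the top view, these could be mistaken for the tin: red tin in the tray (321,201), purple lying tin (367,284), turquoise lying tin (392,133) and blue standing tin (455,160). The description fits the red one. The yellow stripe runs from (253,170) to (251,236). Next I'll measure both and check a close crop.

Run:
```python
from h import *
c=arm.read_camera("top");im=c["img"];hsv=cv2.cvtColor(im,cv2.COLOR_RGB2HSV)
cv2.imwrite("pics/crop0.png",cv2.resize(im[155:250,190:380,::-1],None,fx=4,fy=4,interpolation=cv2.INTER_CUBIC))
def big(m):
    n,l,s,ce=cv2.connectedComponentsWithStats(m.astype(np.uint8));i=1+np.argmax(s[1:,4]);return l==i,s[i],ce[i]
roi=np.zeros(im.shape[:2],bool);roi[155:250,190:380]=1
y,sy,_=big((hsv[...,0]>20)&(hsv[...,0]<35)&(hsv[...,1]>150)&(hsv[...,2]>60)&roi)
r,sr,_=big(((hsv[...,0]<8)|(hsv[...,0]>172))&(hsv[...,1]>120)&(hsv[...,2]>50)&roi)
print(sy,sr)
# stripe ends on table: rows
rows=np.where(y.any(1))[0]
for v in range(rows[0],rows[-1]+1,3):
    u=np.where(y[v])[0];print(v,u[0],u[-1],end=' | ')
print()
cc,_=cv2.findContours(r.astype(np.uint8),0,1)
print("red rect",cv2.minAreaRect(max(cc,key=cv2.contourArea)))
# tray corners via dark floor
for v in range(sr[1],sr[1]+sr[3],4):
    u=np.where(r[v])[0]; 
    if len(u):print(v,u[0],u[-1],end=' | ')
```

```text
[245 168  15  69 751] [305 186  33  27 768]
168 251 259 | 171 250 259 | 174 249 258 | 177 249 259 | 180 249 259 | 183 248 259 | 186 248 259 | 189 248 258 | 192 248 258 | 195 248 258 | 198 247 258 | 201 247 257 | 204 247 257 | 207 247 257 | 210 246 257 | 213 246 257 | 216 246 256 | 219 246 256 | 222 246 256 | 225 245 255 | 228 246 254 | 231 246 254 | 234 246 254 | 
red rect ((321.07965087890625, 198.30532836914062), (32.527793884277344, 25.476778030395508), 3.8140745162963867)
186 312 328 | 190 306 337 | 194 306 337 | 198 305 336 | 202 305 336 | 206 305 336 | 210 305 336 |
```

View pics/crop0.png

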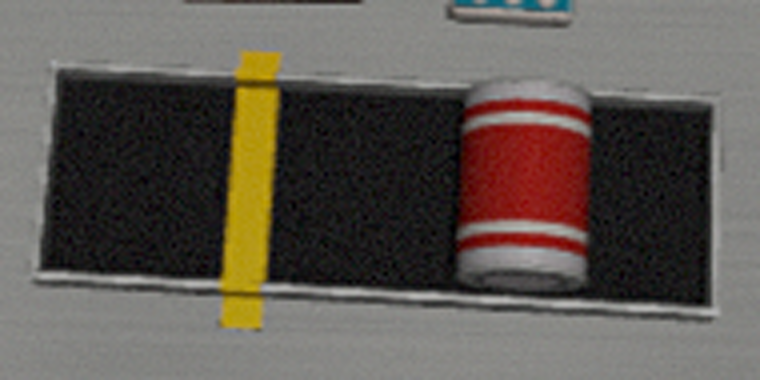

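```bash
cat >> h.py <<'E'
def comp(m):
    n,l,s,ce=cv2.connectedComponentsWithStats(m.astype(np.uint8));i=1+np.argmax(s[1:,4]);return l==i
def measure(c):
    im=c["img"];hsv=cv2.cvtColor(im,cv2.COLOR_RGB2HSV);roi=np.zeros(im.shape[:2],bool);roi[155:250,190:380]=1
    y=comp((hsv[...,0]>20)&(hsv[...,0]<35)&(hsv[...,1]>150)&(hsv[...,2]>60)&roi)
    r=comp(((hsv[...,0]<8)|(hsv[...,0]>172))&(hsv[...,1]>120)&(hsv[...,2]>50)&roi)
    return y,r
E
python3 - <<'E'
from h import *
c=arm.read_camera("top")
P=[cast(c,p,.024) for p in [(203.75,171),(369.5,179.25),(199.5,224.25),(369,233.5)]]
TL,TR,BL,BR=P;print(np.round(P,4))
print("len",np.linalg.norm(TL-TR),np.linalg.norm(BL-BR),"wid",np.linalg.norm(TL-BL),np.linalg.norm(TR-BR))
cen=sum(P)/4;ax=(TL-TR)+(BL-BR);ax[2]=0;ax/=np.linalg.norm(ax);print("cen",cen,"ax",ax,np.degrees(np.arctan2(ax[1],ax[0])))
y,r=measure(c)
# stripe: table ends, and floor part
pt=[]
for v in list(range(169,173))+list(range(230,236)):
    u=np.where(y[v])[0]; pt.append(cast(c,((u[0]+u[-1])/2,v),0.))
pf=[]
for v in range(182,222):
    u=np.where(y[v])[0]; pf.append(cast(c,((u[0]+u[-1])/2,v),.004))
for q in(pt,pf):
    q=np.array(q);s=(q-cen)@ax;print("stripe s",s.mean(),s.std(),s[:3],s[-3:])
    q=q[:,:2];d=q[-1]-q[0];print(np.degrees(np.arctan2(d[1],d[0])))
rs=[]
for v in range(194,211):
    u=np.where(r[v])[0]
    if len(u)<25: continue
    a=np.array([cast(c,(u[0]-.5,v),.041),cast(c,(u[-1]+.5,v),.041)]);rs.append(((a.mean(0)-cen)@ax,np.linalg.norm(a[0]-a[1])))
print("tin s",np.mean(rs,0),np.std(rs,0))
l=np.array([-ax[1],ax[0],0]);print(l)
s=np.mean(rs,0)[0]
print("tin xyz",cen+ax*s)
E
```

```text
[[ 0.6112  0.2083  0.024 ]
 [ 0.5999 -0.1857  0.024 ]
 [ 0.4825  0.21    0.024 ]
 [ 0.4701 -0.1821  0.024 ]]
len 0.39410534243515816 0.3922952319651959 wid 0.12869426193064246 0.12983455502821217
cen [0.54091194 0.01264428 0.024     ] ax [0.03027363 0.99954165 0.        ] 88.26518350640251
stripe s 0.0791537104874036 0.0006855094197808373 [0.07806113 0.07788691 0.07892978] [0.07916836 0.07900277 0.08001574]
177.57645117868574
stripe s 0.07902001076322625 0.0004948638334080709 [0.0778782  0.07891073 0.07873869] [0.07995696 0.07860761 0.0796224 ]
177.22128587411527
tin s [-0.08158739  0.07348606] [0.00075213 0.00088199]
[-0.99954165  0.03027363  0.        ]
tin xyz [ 0.53844199 -0.06890571  0.024     ]
```

```bash
cat >> h.py <<'E'
from scipy.spatial.transform import Rotation as Ro
cen=np.array([.5409,.0126,0]);ax=np.array([.0303,.9995,0])
def togo(p,yaw=None):
    s=arm.read_state();R=Ro.from_euler("xyz",s["ee_rot"]).as_matrix()
    d=R.T@(np.array(p)-s["position"])*1000
    print("t",s["time"],"tcp",np.round(s["position"],4),"shift mm",np.round(d,1),"twist",None if yaw is None else np.round(np.degrees(s["ee_rot"][2]-yaw),2),"F",np.round(s["force"],1),"s_tip",(s["position"]-cen)@ax, "rpy",np.round(s["ee_rot"],4))
E
python3 -c "
from h import *
p=cen+ax*(-.0816-.012);p[2]=.16;togo(p,np.radians(88.1))"
```

```text
t 0.25 tcp [ 0.2029 -0.5909  0.247 ] shift mm [373.4 482.6  87.4] twist 20.85 F [ 0.5 -1.   0. ] s_tip -0.6134188230348341 rpy [-3.1415e+00 -1.0000e-03  1.9016e+00]
```

Request:
carry_out --plan "15 20 0 3; 45 60 0 8; 75 100 0 14; 106 138 0 20.9; 137 178 0 20.9; 168 218 0 20.9; 199 258 0 20.9; 230 298 0 20.9; 261 338 0 20.9; 292 378 0 20.9; 323 418 0 20.9; 350 452 0 20.9; 366 473 0 20.9; 373 483 0 20.9; 373 483 0 20.9; 373 483 30 20.9; 373 483 60 20.9; 373 483 80 20.9; 373 483 80 20.9; 373 483 80 20.9" --grip 0

```text
time: 2.25
position: [0.5385, -0.0826, 0.1682]
ee_rot: [3.141, 0.001, 1.536]
force: [-0.5, 0.0, 0.5]
gripper_width: 0.003
```

Run:
```python
from h import *
p=cen+ax*(-.0816-.012);p[2]=.103;togo(p,np.radians(88.1))
for n in ["scene","top","wrist"]:
    c=arm.read_camera(n);cv2.imwrite(f"pics/{n}1.png",c["img"][...,::-1])
a=cv2.imread("pics/scene1.png")[130:300,150:400];b=cv2.imread("pics/top1.png")[130:300,150:400]
cv2.imwrite("pics/c1.png",np.vstack([cv2.resize(a,None,fx=1.7,fy=1.7),cv2.resize(b,None,fx=1.7,fy=1.7)]))
```

```text
t 2.25 tcp [ 0.5385 -0.0826  0.1682] shift mm [ 1.6 -0.5 65.2] twist -0.11 F [-0.5  0.   0.5] s_tip -0.09519964388875095 rpy [3.1414e+00 6.0000e-04 1.5358e+00]
```

View pics/c1.png

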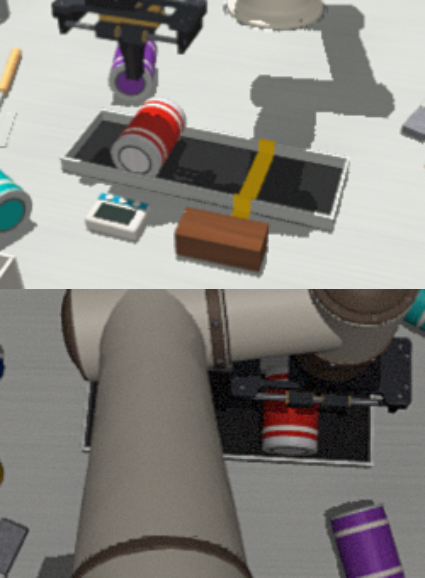

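View pics/wrist1.png

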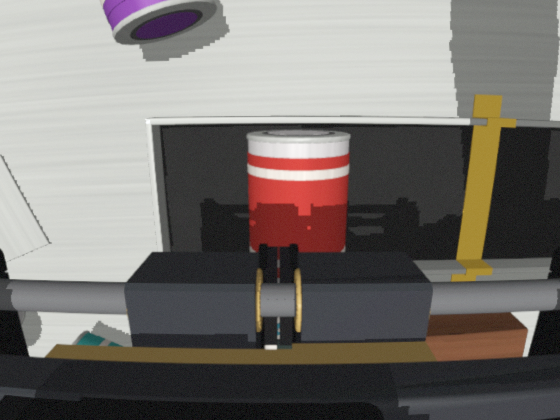

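The scene and wrist views show the closed fingers just behind the tin's crown. In the wrist view the tin spans columns 248–348 and the stripe is near 480. I'll measure both from the wrist too.

```bash
cat >> h.py <<'E'
def wrist(name=None):
    s=arm.read_state();c=arm.read_camera("wrist");im=c["img"]
    Tw=np.eye(4);Tw[:3,:3]=Ro.from_euler("xyz",s["ee_rot"]).as_matrix();Tw[:3,3]=s["position"];T=Tw@c["T_tool_cam"]
    if name: cv2.imwrite(f"pics/{name}.png",im[...,::-1])
    hsv=cv2.cvtColor(im,cv2.COLOR_RGB2HSV);H,S,V=[hsv[...,i] for i in range(3)]
    out={}
    R=((H<8)|(H>172))&(S>150)&(V>60); Y=(H>18)&(H<35)&(S>130)&(V>60)
    R[250:]=0;Y[270:]=0;Y[:60]=0
    r=comp(R);st=[]
    for v in range(100,250):
        u=np.where(r[v])[0]
        if len(u)<60: continue
        a=[cast(c,(u[0]-.5,v),.041,T),cast(c,(u[-1]+.5,v),.041,T)]
        # bisector of rays, in-plane along ax
        st.append([((a[0]+a[1])/2-cen)@ax,np.linalg.norm(a[0]-a[1])])
    if st: st=np.array(st);print("tin s",np.round(np.median(st,0),4),"spread",np.round(st.std(0),4),len(st))
    y=comp(Y);sy=[]
    for v in range(140,255):
        u=np.where(y[v])[0]
        if len(u)<10: continue
        a=[cast(c,(u[0]-.5,v),.004,T),cast(c,(u[-1]+.5,v),.004,T)]
        p=(a[0]+a[1])/2
        sy.append([(p-cen)@ax,abs((a[1]-a[0])@ax),p[0],p[1]])
    if sy: sy=np.array(sy);print("stripe s",np.round(np.median(sy[:,:2],0),4),np.round(sy[:,:2].std(0),4),"ends",np.round(sy[[0,-1]],4))
    print("tip s",round((s["position"]-cen)@ax,4),"z",round(s["position"][2],4),"t",s["time"],"F",np.round(s["force"],1))
E
python3 -c "
from h import *
wrist()"
```

```text
tin s [-0.0797  0.0742] spread [0.0002 0.0006] 66
stripe s [0.0806 0.0257] [0.0002 0.0004] ends [[0.0808 0.0261 0.4967 0.0947]
 [0.0804 0.0253 0.6002 0.0912]]
tip s -0.0945 z 0.1692 t 2.4 F [-0.   0.3 -0.2]
```

Request:
carry_out --plan "4 0 20 0; 4 0 40 0; 4 0 55 0; 4 0 61 0; 4 0 63 0; 4 0 65 0; 4 0 66 0; 4 0 67 0; 4 0 67 0; 4 0 67 0"

```text
time: 3.45
position: [0.5397, -0.0777, 0.1028]
ee_rot: [3.139, 0.001, 1.538]
force: [-2.5, -0.8, 8.8]
gripper_width: 0.003
```

Request:
carry_out --plan "2 0 0 0; 6 0 0 0; 11 0 0 0; 17 0 0 0; 23 0 0 0; 29 0 0 0; 34 0 0 0; 38 0 0 0; 41 0 0 0; 42 0 0 0; 42 0 0 0; 42 0 0 0; 42 0 0 0"

```text
time: 4.75
position: [0.5411, -0.0353, 0.1026]
ee_rot: [3.139, -0.0, 1.538]
force: [-2.0, 0.6, 7.1]
gripper_width: 0.003
```

```bash
python3 -c "
from h import *
wrist('w2')"
```

```text
tin s [-0.0594  0.0746] spread [0.0001 0.0003] 42
stripe s [0.0805 0.0255] [0.0002 0.0003] ends [[0.0804 0.0257 0.491  0.0945]
 [0.0803 0.0255 0.5715 0.092 ]]
tip s -0.0479 z 0.1026 t 4.75 F [-2.   0.6  7.1]
```

Request:
carry_out --plan "0 0 -4 0; 0 0 -9 0; -12 0 -10 0; -23 0 -9 0; -23 0 -5 0; -23 0 -2 0; -23 0 0 0; -23 0 0 0; -21 0 0 0; -16 0 0 0; -10 0 0 0; -4 0 0 0; 2 0 0 0; 8 0 0 0; 14 0 0 0; 19 0 0 0; 22 0 0 0; 24 0 0 0; 24 0 0 0; 24 0 0 0"

```text
time: 6.8
position: [0.5409, -0.0113, 0.1024]
ee_rot: [-3.141, 0.001, 1.538]
force: [-4.5, 1.9, 14.1]
gripper_width: -0.0
```

```bash
python3 -c "
from h import *
wrist('w3')"
```

```text
tin s [-0.0353  0.0748] spread [0.0001 0.0003] 40
stripe s [0.0804 0.0254] [0.0002 0.0003] ends [[0.0806 0.0256 0.4902 0.0948]
 [0.0804 0.0248 0.5698 0.0921]]
tip s -0.0239 z 0.1024 t 6.8 F [-4.5  1.9 14.1]
```

Request:
carry_out --plan "0 0 -4 0; 0 0 -9 0; -12 0 -10 0; -23 0 -9 0; -23 0 -5 0; -23 0 -2 0; -23 0 0 0; -23 0 0 0; -21 0 0 0; -16 0 0 0; -10 0 0 0; -4 0 0 0; 2 0 0 0; 8 0 0 0; 14 0 0 0; 19 0 0 0; 22 0 0 0; 24 0 0 0; 24 0 0 0; 24 0 0 0"

```text
time: 8.85
position: [0.5417, 0.0127, 0.1025]
ee_rot: [-3.142, 0.001, 1.538]
force: [-4.7, 1.5, 14.6]
gripper_width: 0.003
```

```bash
python3 -c "
from h import *
wrist('w4')"
```

```text
tin s [-0.011   0.0747] spread [0.0002 0.0003] 40
stripe s [0.0804 0.0254] [0.0002 0.0003] ends [[0.0804 0.0257 0.4906 0.0945]
 [0.0807 0.025  0.5674 0.0926]]
tip s 0.0002 z 0.1025 t 8.85 F [-4.7  1.5 14.6]
```

Each stroke gains 24 mm, so I'll repeat.

Request:
carry_out --plan "0 0 -4 0; 0 0 -9 0; -12 0 -10 0; -23 0 -9 0; -23 0 -5 0; -23 0 -2 0; -23 0 0 0; -23 0 0 0; -21 0 0 0; -16 0 0 0; -10 0 0 0; -4 0 0 0; 2 0 0 0; 8 0 0 0; 14 0 0 0; 19 0 0 0; 22 0 0 0; 24 0 0 0; 24 0 0 0; 24 0 0 0"

```text
time: 10.9
position: [0.5425, 0.0368, 0.1024]
ee_rot: [-3.142, 0.001, 1.538]
force: [-5.7, 1.6, 14.2]
gripper_width: 0.002
```

Request:
carry_out --plan "0 0 -4 0; 0 0 -9 0; -12 0 -10 0; -23 0 -9 0; -23 0 -5 0; -23 0 -2 0; -23 0 0 0; -23 0 0 0; -21 0 0 0; -16 0 0 0; -10 0 0 0; -4 0 0 0; 2 0 0 0; 8 0 0 0; 14 0 0 0; 19 0 0 0; 22 0 0 0; 24 0 0 0; 24 0 0 0; 24 0 0 0"

```text
time: 12.9
position: [0.5434, 0.0609, 0.1025]
ee_rot: [3.141, 0.0, 1.538]
force: [-5.5, 2.4, 15.5]
gripper_width: 0.007
```

```bash
python3 -c "
from h import *
wrist('w5')"
```

```text
tin s [0.0371 0.0743] spread [0.0001 0.0003] 41
stripe s [0.0862 0.0132] [0.0005 0.001 ] ends [[0.0824 0.0212 0.4912 0.0966]
 [0.0856 0.0112 0.5683 0.0974]]
tip s 0.0483 z 0.1025 t 12.9 F [-5.5  2.4 15.5]
```

View pics/w5.png

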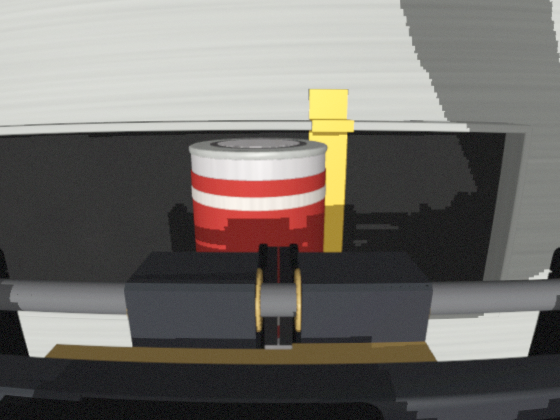

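The view shows the tin at columns 190–327, with the stripe's end at 308–348 partly behind it. 43 mm remain, so one full stroke and a shorter one.

Request:
carry_out --plan "0 0 -4 0; 0 0 -9 0; -12 0 -10 0; -23 0 -9 0; -23 0 -5 0; -23 0 -2 0; -23 0 0 0; -23 0 0 0; -21 0 0 0; -16 0 0 0; -10 0 0 0; -4 0 0 0; 2 0 0 0; 8 0 0 0; 14 0 0 0; 19 0 0 0; 22 0 0 0; 24 0 0 0; 24 0 0 0; 24 0 0 0"

```text
time: 14.95
position: [0.5442, 0.0849, 0.1025]
ee_rot: [3.141, 0.0, 1.538]
force: [-5.1, 1.5, 13.6]
gripper_width: 0.003
```

Request:
carry_out --plan "0 0 -4 0; 0 0 -9 0; -12 0 -10 0; -21 0 -9 0; -21 0 -5 0; -21 0 -2 0; -21 0 0 0; -21 0 0 0; -19 0 0 0; -15 0 0 0; -10 0 0 0; -5 0 0 0; 0 0 0 0; 5 0 0 0; 9 0 0 0; 12 0 0 0; 14 0 0 0; 15 0 0 0; 15 0 0 0; 15 0 0 0"

```text
time: 16.95
position: [0.5448, 0.0997, 0.103]
ee_rot: [3.141, 0.0, 1.538]
force: [-6.8, 1.1, 16.2]
gripper_width: 0.004
```

```bash
cat >> h.py <<'E'
def final(name):
    s=arm.read_state();c=arm.read_camera("wrist");im=c["img"]
    Tw=np.eye(4);Tw[:3,:3]=Ro.from_euler("xyz",s["ee_rot"]).as_matrix();Tw[:3,3]=s["position"];T=Tw@c["T_tool_cam"]
    cv2.imwrite(f"pics/{name}.png",im[...,::-1])
    hsv=cv2.cvtColor(im,cv2.COLOR_RGB2HSV);H,S,V=[hsv[...,i] for i in range(3)]
    y=comp((H>18)&(H<35)&(S>130)&(V>60));o=[]
    for v in np.where(y.any(1))[0]:
        u=np.where(y[v])[0]; a=[cast(c,(u[0]-.5,v),0,T),cast(c,(u[-1]+.5,v),0,T)]
        o.append((v,u[0],u[-1],round(((a[0]+a[1])/2-cen)@ax,4),round((a[1]-a[0])@ax,4)))
    print(*o[2::6],sep="\n")
E
python3 -c "
from h import *
wrist(); final('w6')"
```

```text
tin s [0.0803 0.0747] spread [0.0001 0.0003] 41
tip s 0.0872 z 0.103 t 16.95 F [-6.8  1.1 16.2]
(np.int64(350), np.int64(115), np.int64(227), np.float64(0.0023), np.float64(0.0909))
(np.int64(356), np.int64(111), np.int64(226), np.float64(-0.0004), np.float64(0.0941))
(np.int64(362), np.int64(191), np.int64(215), np.float64(0.0276), np.float64(0.02))
```

View pics/w6.png

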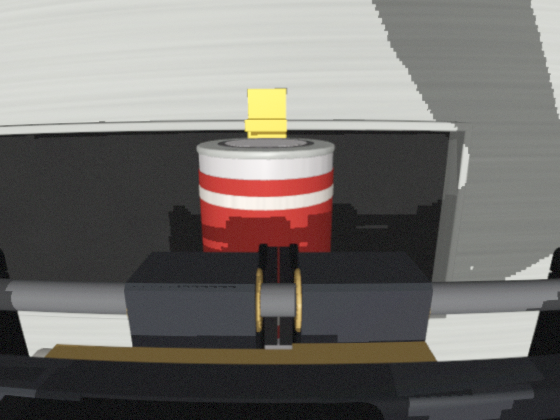

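The tin is centred at s = 80.3 mm and the stripe at 80.4 mm. Next I'll lift straight off.

Request:
carry_out --plan "0 0 -2 0; 0 0 -6 0; 0 0 -15 0; 0 0 -30 0; 0 0 -50 0; 0 0 -75 0; 0 0 -100 0; -40 0 -110 0; -80 0 -115 0; -120 0 -115 0; -160 0 -115 0; -190 0 -115 0; -200 0 -115 0; -200 0 -115 0; -200 0 -115 0; -200 0 -115 0; -200 0 -115 0"

```text
time: 18.75
position: [0.5382, -0.0993, 0.2156]
ee_rot: [3.141, -0.0, 1.538]
force: [-0.1, 0.3, -0.3]
gripper_width: 0.006
```

```bash
python3 -c "
from h import *
wrist('w7')
c=arm.read_camera('scene');cv2.imwrite('pics/s7.png',c['img'][...,::-1])
im=c['img']
cv2.imwrite('pics/s7c.png',cv2.resize(im[150:300,180:380,::-1],None,fx=3,fy=3))
wrist()"
```

```text
tin s [0.0836 0.0862] spread [0.0027 0.0053] 61
tip s -0.112 z 0.2156 t 18.75 F [-0.1  0.3 -0.3]
tin s [0.0836 0.0862] spread [0.0023 0.0044] 60
tip s -0.1122 z 0.2156 t 18.85 F [-0.3  0.4 -0.6]
```

View pics/w7.png

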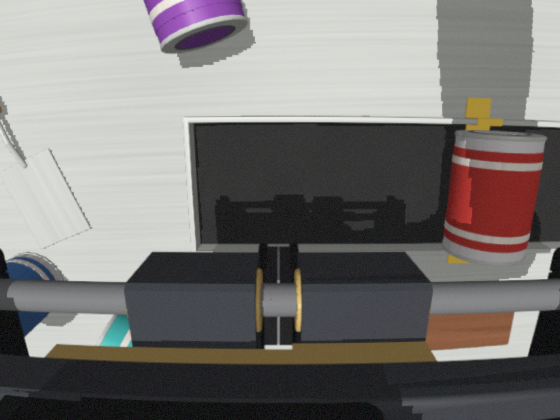

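View pics/s7.png

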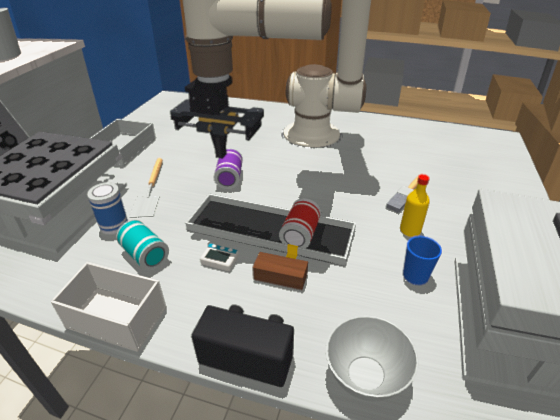

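The oblique view biases the tin midpoint outward (apparent width 86 mm, true 74 mm). I'll check again from straight above, well clear of the tin.

Request:
carry_out --plan "20 0 0 0; 50 0 0 0; 80 0 0 0; 110 0 0 0; 140 0 0 0; 160 0 0 0; 175 0 0 0; 182 0 0 0; 185 0 0 0; 185 0 0 0; 185 0 0 0; 185 0 0 0"

```text
time: 20.1
position: [0.5443, 0.0837, 0.2156]
ee_rot: [-3.142, 0.0, 1.536]
force: [-0.7, -0.4, 0.2]
gripper_width: 0.003
```

```bash
python3 -c "
from h import *
wrist('w8')
final('w9')
wrist()"
```

```text
tin s [0.0807 0.0736] spread [0.0002 0.0036] 64
tip s 0.0712 z 0.2156 t 20.1 F [-0.7 -0.4  0.2]
(np.int64(53), np.int64(546), np.int64(559), np.float64(0.3371), np.float64(0.0155))
(np.int64(59), np.int64(537), np.int64(559), np.float64(0.3329), np.float64(0.0253))
(np.int64(65), np.int64(533), np.int64(559), np.float64(0.3315), np.float64(0.0296))
(np.int64(71), np.int64(530), np.int64(559), np.float64(0.3306), np.float64(0.0329))
(np.int64(77), np.int64(529), np.int64(559), np.float64(0.3308), np.float64(0.0341))
(np.int64(83), np.int64(529), np.int64(559), np.float64(0.3316), np.float64(0.0342))
(np.int64(89), np.int64(529), np.int64(559), np.float64(0.3324), np.float64(0.0343))
(np.int64(95), np.int64(532), np.int64(559), np.float64(0.3348), np.float64(0.0311))
(np.int64(101), np.int64(538), np.int64(559), np.float64(0.339), np.float64(0.0246))
tin s [0.0808 0.0735] spread [0.0002 0.0035] 64
tip s 0.0714 z 0.2156 t 20.2 F [-0.3 -0.8  0.3]
```

View pics/w9.png

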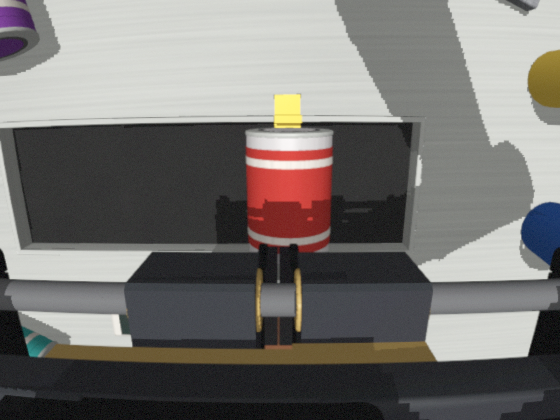

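```bash
python3 -c "
from h import *
print(arm.job_done())"
```

```text
the job is handed in; nothing more can be done
None
```

I rolled the red tin 160 mm along the tray onto the yellow stripe. It took seven strokes with the closed fingertips on its top, using end-of-stroke forces of about 7–16 N. I stopped each stroke in contact, lifted straight off, and handed the job in at about 20 s of the 58 s allowed.

**Last checks:** From above, with the hand clear, the tin's middle measured 80.7 and 80.8 mm along the tray, against 80.4 mm for the stripe. It had not moved between two looks 0.1 s apart, and the stripe's end shows centred behind it. In the last scene picture the other things looked to be where they started, which I judged by eye only.

**One disagreement:** A slanted wrist view after I withdrew put the tin at 83.6 mm. It also showed the tin 86 mm wide instead of 74 mm, so I put this down to the viewing angle, and the view from above agreed with the stripe.

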